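# Seat and hold a bayonet dummy load on a wattmeter

### The job

Pick up the knurled dummy-load plug and put it upright over the round bayonet socket on top of the wattmeter. Turn it by its knurled collar until its hidden keyways drop over the socket's pins, then push it fully home onto the flange against the sprung contact, and finish while still holding it pushed home. Do not move any of the other things on the bench.

Things in the scene. Friction and masses are not known exactly. Their poses are not given: they have to be found in the camera images.
- plug: Dummy-load plug, bright aluminium, about 0.25 kg, upright on the bench, open end down: smooth skirt 52 mm diameter up to 40 mm, knurled collar 46 mm diameter from 40 to 72 mm, black cap to 76 mm. Origin at the centre of its underside, z up. Inside the skirt: bore 30 mm wide, 36 mm deep, with four keyways a quarter turn apart, 8 mm wide, full depth of the bore, not visible from outside.
- collar (a point): Centre of the plug's knurled collar, on its axis, 56 mm above its underside: where to grip it, 46 mm wide, in any direction. z up.
- wattmeter: Blue-grey finned instrument lying on its back, fixed to the bench, 220 x 270 mm and 80 mm tall, with a meter window, black knob (14 mm high) and two small posts (15 mm high) on its top panel. Origin at the centre of its underside, z up.
- socket (a point): Centre of the upper face of the round steel flange (64 mm diameter) of the bayonet socket on the wattmeter's top panel, 84 mm above the bench: the plug's underside rests here when fully home. z up. Around this axis stands a brass spigot, 28 mm diameter, 34 mm tall, with a bevelled top.
- pins (a point): On the spigot's axis, 13 mm above the flange: top level of two opposite round pins, 5 mm thick, ends 19.5 mm from the axis. The socket sits any way round: no reading gives their direction. If the keyways miss them, the plug's underside rests here; nearly matched it sinks a few mm on their round sides; matched (within 0.09 rad) it drops freely. A quarter turn, either way, always finds a match.
- contact (a joint): How far the sprung centre contact in the spigot (copper, 10 mm diameter, top 42 mm above the flange when free) is pressed down, in m: 0 free, 0.006 with the plug fully home. It starts to press when the plug's underside is 6 mm above the flange, with 5.4 N, rising to 10.8 N when home: more than the plug's weight, so the plug must be kept pushed down.
- dust_cap: plain smooth blanking cap, bright aluminium, 50 mm diameter, 34 mm tall, not knurled; bystander; origin at centre of underside
- adapter: turned steel adapter with a round foot, thin waist and wider head, 48 mm diameter, 70 mm tall; bystander; origin at centre of underside
- multimeter: hand multimeter lying on its back, orange shell, 150 x 78 x 36 mm; bystander; origin at centre of underside
- screwdriver: red-handled screwdriver lying on the bench, about 200 mm long; bystander; origin under its middle
- mug: white mug, 80 mm diameter, 90 mm tall; bystander; origin at centre of underside
- talk_mic: black hand microphone lying flat, 85 x 55 x 36 mm; bystander; origin at centre of underside

How it is judged:
On the way, in this order (a step that is already met when the one before it is completed fails the run):
1. the plug is held up off the bench (height (world z) of plug above 0.04 m and contact force between the fingers and plug above 1 N), for 0.2 s.
2. the plug is over the spigot, upright, not yet home (horizontal distance between plug and socket below 0.005 m and z of plug in the frame of socket between 0.004 and 0.026 m and angle between plug's own z axis and vertical below 0.15 rad), for 0.05 s.
At the end, for the whole second after the job is handed in: the plug stands upright (within 4 degrees) on the socket, within 3 mm of its axis, its underside within 2.5 mm of the flange, the sprung contact pressed down by more than 4 mm, and the gripper's fingers still bear on the plug with more than 3 N (horizontal distance between plug and socket below 0.003 m and z of plug in the frame of socket between -0.003 and 0.0025 m and angle between plug's own z axis and vertical below 0.07 rad and value of joint contact above 0.004 m and contact force between the fingers and plug above 3 N); the arm keeps its last pose, push and grip.
It fails at once if a bystander is moved by more than 30 mm (distance of any of dust_cap, adapter, multimeter, screwdriver, mug, talk_mic from where it was at the start of the episode above 0.03 m).
It also fails if it takes over 56 s, if anything falls off the work surface, if the arm or the gripper's body presses on something with over 40 N, if the wrist force passes 120 N, or if a joint passes its speed limit or range.

### The arm

A 6-joint arm with a two-finger parallel gripper is mounted at the origin on the work surface. World frame = base frame: x ahead of the robot, y to its left, z up, the work surface at z = 0. Lengths are in m, angles in rad, forces in N, time in s.
With the tool pointing down it reaches from about 0.25 to 0.725 m from the base axis. Payload 4 kg.
Tool frame: the origin (TCP) lies at the very end of the fingers, on their centre line; the grasp point (between the pads) lies 19 mm behind it; z points along the fingers, y is the line along which they close (so a half turn about z gives the same grasp; the last joint's range is limited). The gripper opens to 85 mm and grips with 20 to 120 N. Pads are 22 mm wide; open, the fingers measure 114 mm over their backs; the gripper's body (76 mm by 85 mm) begins 54 mm behind the grasp point. The pads swing forward as they close: fully open they stand 13 mm farther back than shut.
Start: joints at [-1.193, 0.241, 0.005, 1.335, 0, 1.571], TCP at [0.184, -0.465, 0.231] pointing down, gripper open.
Joint ranges: [-2.72, 2.72], [-1.05, 1.87], [-1.09, 1.28], [-1.99, 2.15], [-1.42, 1.44], [-3.14, 3.14]. Speed limits (rad/s): [2.79, 2.79, 3.14, 3.14, 3.14, 3.14].

### API

Orientations are given as a unit quaternion [x, y, z, w].
In Python, from workcell import bot, vision, workorder gives the robot as it stands.
- The arm moves only by the shell command python3 -m creep 'ROWS' [OPENING]. ROWS is JSON, a list of rows, each a list of 2 entries, a list of its own where there are three numbers: the shift along the tool's x, y, z in mm, then the turn, a rotation vector about the tool's x, y, z in rad. In form: [[[dx, dy, dz], [wx, wy, wz]], ...]. A call has 1 to 12 rows; each row shifts and turns the commanded pose from where the row before left it, along the tool's axes as they then stand; what a row does not reach is not made up. A row lasts 1/8 s, in which the tool goes at most 62.5 mm and 10.7 degrees, less where a joint would pass 70% of its speed; a pose out of reach is approached as far as the arm can. A call is refused whole if a number of a shift passes 62.5 or a number of a turn 0.188, either way. A call with a gripper value outside its range is refused whole. OPENING is the finger opening in mm, from 0 to 85.4, set as the call begins (- or left out, the last holds). The fingers move at their own pace and stop on an object; the grip force is fixed at half the most. Time passes only in rows, so rows that do not move let the fingers close. It gives the time, the measured TCP pose, the force, the opening and the grip force at its end, in the units of the state.
- bot.get_obs(): the state, without advancing time (a new reading comes with each control period).
- vision.camera(name): name is "scene" or "top" or "wrist"; returns a dict with "image" (384x512x3 uint8, blue, green, red), "z_map" (384x512 float32, m along the optical axis (not along the pixel's ray), 0 where there is no reading), "K" (3x3 intrinsics, pixels), "rvec" (rotation vector, rad) and "tvec" (3), from world to camera coordinates, as OpenCV has them; the wrist camera has in their place "tool_from_camera" (4x4, takes a point from camera to tool coordinates, whose origin is the TCP and whose axes are the flange's). Camera axes: x right, y down, z forward; pixel columns grow to the right and rows downward; lengths in m; the calibration is good to about 2 mm. A picture is of the moment at which its call begins: read the wrist's pose just before it.
- workorder.job_done(): hands the job in; it is judged then, once.
Trained networks look in a picture, given as the dict that the camera call returned (one of the last four; its "shot" number tells which), for a name from the list of things; names that differ only in an ending like _2 or _b are one class to them, and where a whole thing is asked for, a point or a joint stands for the part that bears it (a point fixed in the world has none). Each returns a list of dicts, best first, with "score" (0 to 1); they miss things now and then, are a little off and sometimes report something else, mostly with a low value. They report only what shows in the picture. A call takes as long as a camera call.
- vision.spot_in(picture, query): "position" ([column, row] in pixels, amid what is visible of it).
- vision.place_of(picture, query): "position" ([column, row] in pixels: a listed point, or the origin of a listed thing).
The state is a dict: "clock": time; "joint_pos": joint angles; "joint_vel": joint speeds; "tau": joint torques, N m; "eef_pos": TCP position; "tool_rot": TCP orientation; "ft_force": force on the tool from outside, world axes, zero at the start; "ft_torque": the same for the moment, N m; "grip_width": finger opening in m; "grasp_force": force on a finger pad.
Only numpy, scipy, OpenCV 4.12 (cv2) and the standard library are available. Lean on these libraries where they do the work, as an engineer would, in place of code of your own. Each camera call takes 0.05 s, during which the arm holds its last target. There are 200 camera calls.

## Working session

There is one attempt and no reset: what is moved stays moved. The work goes in short steps, Python scripts to look and compute and a shell command to move; the robot and the scene stay as the last step left them, time stands still between calls to the robot, and variables do not carry over. Pictures are saved under pics/ and viewed, at most 10 in all, crops included, and the job is handed in when it is done.

```bash
ls; mkdir -p pics; cat > h.py <<'E'
import numpy as np, cv2
from scipy.spatial.transform import Rotation as R
from workcell import bot, vision, workorder
def world(p,uv,z=None,obs=None,r=2):
    """world point at pixel from depth map"""
    u,v=uv; K=p["K"]; zm=p["z_map"]
    ray=np.linalg.inv(K)@[u,v,1]
    if "rvec" in p and p.get("rvec") is not None:
        Rm=cv2.Rodrigues(np.array(p["rvec"],float))[0]; t=np.array(p["tvec"],float).ravel()
        c=-Rm.T@t; d=Rm.T@ray
    else:
        T=np.array(p["tool_from_camera"]); Rt=R.from_quat(obs["tool_rot"]).as_matrix()
        c=Rt@T[:3,3]+np.array(obs["eef_pos"]); d=Rt@T[:3,:3]@ray
    if z is not None: return c+d*(z-c[2])/d[2]
    w=zm[int(v)-r:int(v)+r+1,int(u)-r:int(u)+r+1]; w=w[w>0]
    return c+d*np.median(w) if len(w) else None
E
python3 - <<'E'
from h import *
np.set_printoptions(precision=4,suppress=True)
o=bot.get_obs(); print(o)
im=[]
for n in ["scene","top"]:
    p=vision.camera(n); im.append(p["image"])
    for q in ["plug","collar","socket","pins","wattmeter","dust_cap","adapter","multimeter","mug","talk_mic","screwdriver"]:
        r=vision.place_of(p,q)
        for x in r[:2]:
            uv=x["position"]; print(n,q,round(x["score"],2),np.round(uv,1),world(p,uv), {"collar":world(p,uv,.056),"plug":world(p,uv,0),"socket":world(p,uv,.084),"pins":world(p,uv,.097)}.get(q))
    cv2.imwrite(f"pics/{n}0.png",p["image"])
E
```

```text
pics
{'clock': 0.0, 'joint_pos': array([-1.193 ,  0.2414,  0.0037,  1.3352,  0.    ,  1.5708]), 'joint_vel': array([-0.001 , -0.0004, -0.0003, -0.0004, -0.0021, -0.0002]), 'tau': array([  0.    , -37.2317,  25.2408,   0.017 ,   0.    ,   0.    ]), 'eef_pos': array([ 0.1842, -0.4642,  0.2304]), 'tool_rot': array([ 0.9822,  0.1878, -0.0002, -0.001 ]), 'ft_force': array([ 0.3114, -0.0126,  0.2145]), 'ft_torque': array([ 0.0223, -0.0262,  0.0119]), 'grasp_force': 0.0, 'grip_width': 0.08573236298822726}
scene plug 0.6 [189.3 138.8] [ 0.5178 -0.3228  0.0383] [ 0.4982 -0.351   0.    ]
scene collar 0.93 [190.8 130.7] [ 0.5069 -0.3202  0.07  ] [ 0.4992 -0.3308  0.056 ]
scene socket 0.97 [308.1 221.4] [0.5566 0.1659 0.1114] [0.5426 0.1604 0.084 ]
scene pins 0.82 [306.6 219.3] [0.5566 0.1605 0.1164] [0.5466 0.1564 0.097 ]
scene dust_cap 0.74 [226.2 158.3] [ 0.4878 -0.1888  0.0148] None
scene dust_cap 0.68 [419.2 263.3] [0.4541 0.4399 0.0695] None
scene adapter 0.51 [236.2 196.6] [ 0.5763 -0.0683  0.0142] None
scene multimeter 0.74 [189.7 212.1] [ 0.7102 -0.1269  0.0363] None
scene mug 0.95 [420
[... 356 characters left out ...]
16 [357.7 213. ] [ 0.4935 -0.3242  0.0734] [ 0.4919 -0.3211  0.084 ]
top pins 0.97 [198.6 202.4] [0.5489 0.1533 0.1193] [0.5534 0.1564 0.097 ]
top wattmeter 0.87 [180.4 206. ] [0.5491 0.2144 0.081 ] None
top dust_cap 0.73 [317.5 225.5] [ 0.4681 -0.2048  0.0333] None
top adapter 0.53 [275.4 200.6] [ 0.5596 -0.0803  0.0155] None
top adapter 0.27 [180.5 203. ] [0.5586 0.2141 0.0802] None
top multimeter 0.69 [289.1 161.8] [ 0.6813 -0.1334  0.0349] None
top multimeter 0.5 [361.5 214.2] [ 0.4887 -0.3345  0.076 ] None
top mug 0.97 [117.4 256.9] [0.4082 0.4055 0.0779] None
top talk_mic 0.65 [393.9 225.6] [ 0.452  -0.4435  0.0344] None
top screwdriver 0.49 [336.7 152.5] [ 0.7106 -0.2975  0.01  ] None
```

View pics/top0.png

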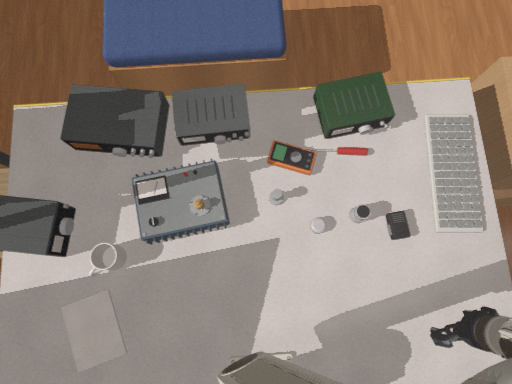

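View pics/scene0.png

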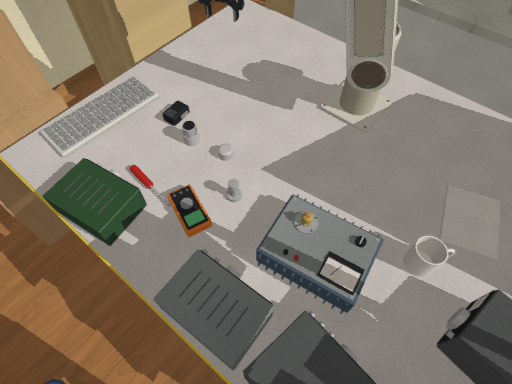

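The top view shows the plug with its black cap at (361,212), the dust cap at (318,226), the mic at (397,225) and the spigot at (200,204). The scene view agrees: plug (190,132), spigot (307,219). I'll move above the plug now.

```bash
python3 -m creep '[[[30,0,0],[0,0,0]],[[50,0,0],[0,0,0]],[[55,0,0],[0,0,0]],[[55,0,0],[0,0,0]],[[55,-5,0],[0,0,0]],[[50,0,0],[0,0,0]],[[35,0,0],[0,0,0]],[[12,0,0],[0,0,0]],[[0,0,0],[0,0,0]],[[0,0,0],[0,0,0]]]' 85
python3 - <<'E'
from h import *
np.set_printoptions(precision=4,suppress=True)
o=bot.get_obs(); print(o["eef_pos"],o["tool_rot"],o["joint_pos"])
p=vision.camera("wrist"); print(p["tool_from_camera"],p["K"])
for q in ["plug","collar"]:
    for x in vision.place_of(p,q)[:2]: print(q,x,world(p,x["position"],{"plug":0,"collar":.056}[q],o))
# cap top: depth points between z .07 and .082
zm=p["z_map"];v,u=np.nonzero(zm>0);ray=np.linalg.inv(p["K"])@np.vstack([u,v,np.ones(len(u))])*zm[v,u]
T=np.array(p["tool_from_camera"]);c=T[:3,:3]@ray+T[:3,3:];w=(R.from_quat(o["tool_rot"]).as_matrix()@c).T+o["eef_pos"]
for a,b in [(.05,.068),(.070,.085)]:
    m=(w[:,2]>a)&(w[:,2]<b)&(np.hypot(w[:,0]-.5,w[:,1]+.333)<.05)
    if m.sum(): print(a,m.sum(),w[m].mean(0),w[m].min(0),w[m].max(0),cv2.minEnclosingCircle(w[m][:,:2].astype(np.float32)))
cv2.imwrite("pics/w1.png",p["image"])
E
```

```text
clock: 2.45
eef_pos: [0.4993, -0.3346, 0.2314]
tool_rot: [0.982, 0.187, -0.0, -0.0]
ft_force: [-0.3, -1.0, 0.1]
grip_width: 0.0852
grasp_force: 0.0
[ 0.4993 -0.3346  0.2314] [ 0.9823  0.1871 -0.0003 -0.    ] [-0.5902  0.4462  0.2992  1.4243 -0.0004  2.175 ]
[[ 0.0003 -0.9662 -0.2579  0.0652]
 [ 1.      0.0001  0.0009 -0.0003]
 [-0.0008 -0.2579  0.9662 -0.1413]
 [ 0.      0.      0.      1.    ]] [[312.195    0.     263.6934]
 [  0.     312.195  192.1961]
 [  0.       0.       1.    ]]
plug {'position': [268.9, 170.3], 'score': 0.8} [ 0.4952 -0.343   0.    ]
collar {'position': [270.3, 176.2], 'score': 0.78} [ 0.4997 -0.3417  0.056 ]
0.05 118 [ 0.5134 -0.334   0.0606] [ 0.4822 -0.3657  0.0503] [ 0.5214 -0.3185  0.068 ] ((0.4976312518119812, -0.3421822786331177), 0.02393524907529354)
0.07 1581 [ 0.4986 -0.3419  0.0736] [ 0.4747 -0.3646  0.07  ] [ 0.5205 -0.3196  0.0776] ((0.49803626537323, -0.34177663922309875), 0.023455295711755753)
```

View pics/w1.png

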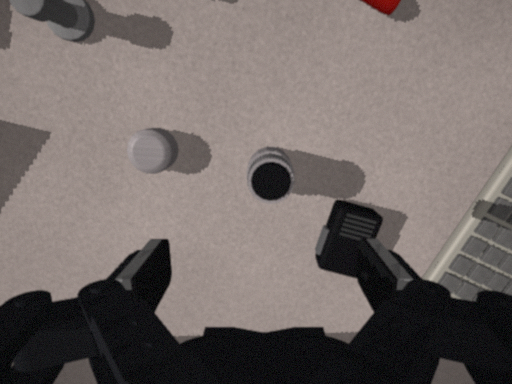

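The wrist view shows the plug's cap at (271,181), the dust cap at (152,150) and the mic behind right at (348,240), clear of the finger line. The depth circle has a radius of 23.5 mm against 23 mm for the collar, so the plug's axis is at (0.498,-0.342). I'll shift, descend and close.

```bash
python3 -m creep '[[[-3.6,6.4,20],[0,0,0]],[[0,0,45],[0,0,0]],[[0,0,45],[0,0,0]],[[0,0,40],[0,0,0]],[[0,0,25],[0,0,0]],[[0,0,12],[0,0,0]],[[0,0,4],[0,0,0]],[[0,0,0],[0,0,0]]]' 85
python3 -m creep '[[[0,0,0],[0,0,0]],[[0,0,0],[0,0,0]],[[0,0,0],[0,0,0]],[[0,0,0],[0,0,0]],[[0,0,0],[0,0,0]],[[0,0,0],[0,0,0]]]' 30
```

```text
clock: 3.6
eef_pos: [0.4999, -0.3418, 0.0413]
tool_rot: [0.982, 0.188, 0.001, 0.001]
ft_force: [0.3, -1.1, 0.2]
grip_width: 0.0848
grasp_force: 0.0
clock: 4.35
eef_pos: [0.5003, -0.3417, 0.0415]
tool_rot: [0.982, 0.188, 0.001, 0.001]
ft_force: [0.2, 0.0, 5.2]
grip_width: 0.0447
grasp_force: 61.9
```

```bash
python3 -m creep '[[[0,0,-20],[0,0,0]],[[0,0,-40],[0,0,0]],[[0,0,-50],[0,0,0]],[[0,0,-50],[0,0,0]],[[0,0,-30],[0,0,0]],[[0,0,-10],[0,0,0]],[[0,0,0],[0,0,0]]]'
python3 -m creep '[[[12,-18,0],[0,0,0]],[[24,-37,0],[0,0,0]],[[28,-43,0],[0,0,0]],[[30,-47,0],[0,0,0]],[[30,-47,0],[0,0,0]],[[30,-47,0],[0,0,0]],[[28,-43,0],[0,0,0]],[[23,-35,0],[0,0,0]],[[12,-18,0],[0,0,0]],[[0,0,0],[0,0,0]]]'
python3 -m creep '[[[0,0,0],[0,0,-0.1]],[[0,0,0],[0,0,-0.17]],[[0,0,0],[0,0,-0.18]],[[0,0,0],[0,0,-0.18]],[[0,0,0],[0,0,-0.18]],[[0,0,0],[0,0,-0.18]],[[0,0,0],[0,0,-0.18]],[[0,0,0],[0,0,-0.17]],[[0,0,0],[0,0,-0.1]],[[0,0,0],[0,0,0]],[[0,0,0],[0,0,0]]]'
cat > s.py <<'E'
from h import *
import sys
np.set_printoptions(precision=4,suppress=True)
o=bot.get_obs(); print(o["eef_pos"],o["tool_rot"],o["joint_pos"],o["ft_force"])
p=vision.camera("wrist")
for q,z in [("plug",None),("socket",.084),("pins",.097)]:
    for x in vision.place_of(p,q)[:2]: print(q,x,world(p,x["position"],z,o))
zm=p["z_map"];v,u=np.nonzero(zm>0);ray=np.linalg.inv(p["K"])@np.vstack([u,v,np.ones(len(u))])*zm[v,u]
T=np.array(p["tool_from_camera"]);c=T[:3,:3]@ray+T[:3,3:];w=(R.from_quat(o["tool_rot"]).as_matrix()@c).T+o["eef_pos"]
for a,b in [(.0825,.088),(.110,.121),(.121,.13)]:
    m=(w[:,2]>a)&(w[:,2]<b)&(np.hypot(w[:,0]-.545,w[:,1]-.156)<.045)
    if m.sum(): print(a,m.sum(),w[m].mean(0),w[m].min(0),w[m].max(0),cv2.minEnclosingCircle(w[m][:,:2].astype(np.float32)))
cv2.imwrite(f"pics/{sys.argv[1]}.png",p["image"])
E
python3 s.py w2
```

```text
clock: 5.22
eef_pos: [0.4992, -0.341, 0.2393]
tool_rot: [0.982, 0.188, -0.001, -0.0]
ft_force: [0.0, -0.1, -3.3]
grip_width: 0.0445
grasp_force: 61.8
clock: 6.48
eef_pos: [0.5768, 0.052, 0.2388]
tool_rot: [0.982, 0.189, -0.001, -0.0]
ft_force: [0.4, -0.7, -2.7]
grip_width: 0.0446
grasp_force: 62.1
clock: 7.85
eef_pos: [0.5773, 0.0494, 0.24]
tool_rot: [0.616, 0.788, -0.0, -0.0]
ft_force: [-0.9, 0.0, -3.5]
grip_width: 0.0448
grasp_force: 62.1
[0.5773 0.0494 0.24  ] [ 0.6157  0.788  -0.0004 -0.0002] [ 0.0854  0.3987  0.2492  1.422  -0.0003  1.4119] [-0.9168  0.0225 -3.5208]
plug {'position': [263.8, 220.1], 'score': 0.94} [0.5724 0.0697 0.2595]
0.0825 1997 [0.5479 0.1531 0.0833] [0.5163 0.1225 0.0825] [0.579  0.1853 0.0873] ((0.5473904609680176, 0.15376320481300354), 0.03175964206457138)
0.11 877 [0.5476 0.1534 0.1155] [0.5337 0.14   0.1103] [0.5612 0.1676 0.1201] ((0.5475424528121948, 0.15395653247833252), 0.014055279083549976)
0.121 146 [0.5476 0.1536 0.1243] [0.5426 0.1492 0.121 ] [0.5523 0.1587 0.126 ] ((0.5476447343826294, 0.15345951914787292), 0.004779711365699768)
```

View pics/w2.png

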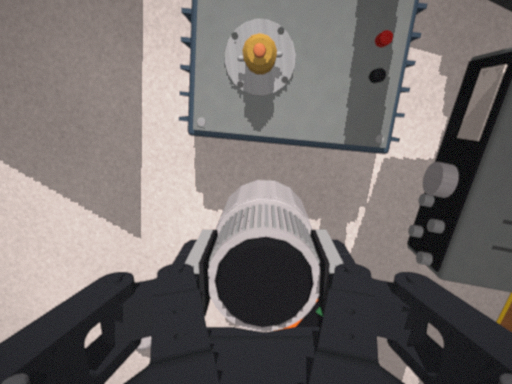

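The wrist view shows the spigot at (260,52), with pin ends near (241,60) and (279,53), and the held plug's cap at (265,285). The flange, spigot and contact radii fit as 31.8, 14.1 and 4.8 mm, so the socket axis is at (0.5475,0.1537). Next I'll measure the plug's offset in the hand with the same camera.

```bash
cat > off.py <<'E'
from h import *
from scipy.optimize import least_squares
np.set_printoptions(precision=4,suppress=True)
o=bot.get_obs();p=vision.camera("wrist")
zm=p["z_map"];v,u=np.nonzero(zm>0);ray=np.linalg.inv(p["K"])@np.vstack([u,v,np.ones(len(u))])*zm[v,u]
T=np.array(p["tool_from_camera"]);c=(T[:3,:3]@ray+T[:3,3:]).T
m=(np.hypot(c[:,0],c[:,1])<.04)&(c[:,2]>-.045)&(c[:,2]<.05)&(u>200)&(u<330)
print(np.histogram(c[m][:,2],bins=np.arange(-.045,.051,.005)))
t=c[m&(c[:,2]<-.025)&(np.hypot(c[:,0],c[:,1])<.03)&(abs(c[:,1])<.022)]
zt=np.median(t[:,2]);t=t[abs(t[:,2]-zt)<.003];print("cap z",zt,len(t),t.mean(0),t.min(0),t.max(0),cv2.minEnclosingCircle(t[:,:2].astype(np.float32)))
A=np.c_[t[:,:2],np.ones(len(t))];print("cap tilt",np.linalg.lstsq(A,t[:,2],rcond=None)[0])
for a,b,r in [(zt+.040,zt+.076,.026),(zt+.008,zt+.032,.023)]:
    s=c[m&(c[:,2]>a)&(c[:,2]<b)&(c[:,0]>.008)&(abs(c[:,1])<.020)]
    f=least_squares(lambda q:np.hypot(s[:,0]-q[0],s[:,1]-q[1])-r,[0,0],loss="soft_l1",f_scale=.001)
    print(r,len(s),f.x,np.abs(f.fun).mean(),s[:,2].max())
E
python3 off.py
```

```text
(array([   4,  600, 7230, 2884,  562,  510,  483,  418,  282,  744,  328,
        196,  173,  166,  146,  140,  128,   65,    0]), array([-0.045, -0.04 , -0.035, -0.03 , -0.025, -0.02 , -0.015, -0.01 ,
       -0.005, -0.   ,  0.005,  0.01 ,  0.015,  0.02 ,  0.025,  0.03 ,
        0.035,  0.04 ,  0.045,  0.05 ]))
cap z -0.03284740713718151 7058 [ 0.0001  0.0001 -0.0329] [-0.0242 -0.022  -0.0357] [ 0.0211  0.022  -0.0298] ((-0.0011828799033537507, 0.0006915245321579278), 0.023627106100320816)
cap tilt [ 0.0243  0.0014 -0.0329]
0.026 1052 [-0.002  0.   ] 0.00016403630392295416 0.04284459110041289
0.023 1494 [-0.0016  0.    ] 0.00038770158123283504 -0.0008704436361852697
```

```bash
python3 -m creep '[[[12,-0.6,0],[0,0,0]],[[25,-1,0],[0,0,0]],[[30,-1,0],[0,0,0]],[[25,-1,10],[0,0,0]],[[13,0,20],[0,0,0]],[[5,0,20],[0,0,0]],[[0,0,10],[0,0,0]],[[0,0,0],[0,0,0]],[[0,0,0],[0,0,0]]]'; python3 s.py w3; python3 off.py
```

```text
clock: 9.22
eef_pos: [0.5478, 0.1559, 0.1812]
tool_rot: [0.615, 0.789, 0.001, 0.0]
ft_force: [0.0, -0.6, -2.9]
grip_width: 0.0444
grasp_force: 62.1
[0.5478 0.1559 0.1812] [0.6148 0.7887 0.0006 0.0005] [ 0.2773  0.4017  0.1001  1.2676 -0.      1.6016] [ 0.0203 -0.6045 -2.8772]
plug {'position': [263.6, 221.6], 'score': 0.87} [0.5428 0.1761 0.202 ]
0.0825 1233 [0.5426 0.1702 0.0833] [0.516  0.1401 0.0825] [0.5782 0.1859 0.0877] ((0.5473326444625854, 0.15474697947502136), 0.03166833892464638)
(array([   5,  594, 7260, 2856,  560,  506,  476,  436,  265,  760,  328,
        198,  174,  162,  148,  141,  129,   62,    0]), array([-0.045, -0.04 , -0.035, -0.03 , -0.025, -0.02 , -0.015, -0.01 ,
       -0.005, -0.   ,  0.005,  0.01 ,  0.015,  0.02 ,  0.025,  0.03 ,
        0.035,  0.04 ,  0.045,  0.05 ]))
cap z -0.03286524625650415 7062 [ 0.0002 -0.     -0.0329] [-0.0241 -0.022  -0.0352] [ 0.0211  0.0219 -0.0299] ((-0.0016933223232626915, -0.0011873359326273203), 0.023817358538508415)
cap tilt [ 0.0264  0.0002 -0.0329]
0.026 1059 [-0.002  0.   ] 0.00016915273953096289 0.042891864756301495
0.023 1486 [-0.0016  0.    ] 0.0003899534457197281 -0.0008866517421753373
```

View pics/w3.png

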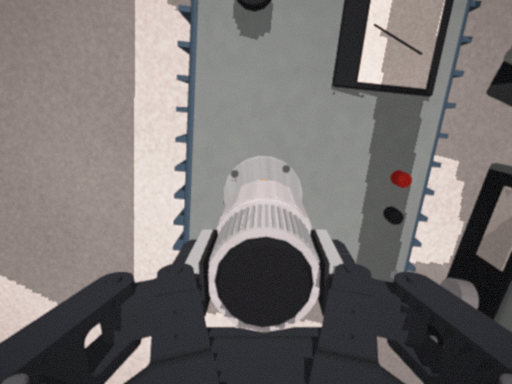

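The flange is centred ahead of the plug at about (262,190), and the plug sits over it within about 1 mm. I'll nudge it 0.7 mm and lower it onto the spigot.

```bash
python3 -m creep '[[[0,-0.7,4],[0,0,0]],[[0,0,6],[0,0,0]],[[0,0,6],[0,0,0]],[[0,0,4],[0,0,0]],[[0,0,0],[0,0,0]]]'; python3 -m creep '[[[0,0,3],[0,0,0]],[[0,0,3],[0,0,0]],[[0,0,3],[0,0,0]],[[0,0,0],[0,0,0]]]'
```

```text
clock: 10.1
eef_pos: [0.5462, 0.1557, 0.1597]
tool_rot: [0.615, 0.789, -0.0, -0.0]
ft_force: [0.6, -0.6, -3.6]
grip_width: 0.0447
grasp_force: 62.1
clock: 10.6
eef_pos: [0.5463, 0.1557, 0.1509]
tool_rot: [0.615, 0.789, -0.0, -0.0]
ft_force: [0.7, -0.1, -3.5]
grip_width: 0.0444
grasp_force: 62.1
```

It is on the spigot without force. Next I'll go down to the pins.

```bash
python3 -m creep '[[[0,0,3],[0,0,0]],[[0,0,3],[0,0,0]],[[0,0,3],[0,0,0]],[[0,0,1],[0,0,0]],[[0,0,0],[0,0,0]]]'; python3 -m creep '[[[0,0,1],[0,0,0]],[[0,0,1],[0,0,0]],[[0,0,1],[0,0,0]],[[0,0,0],[0,0,0]]]'
```

```text
clock: 11.22
eef_pos: [0.5465, 0.1558, 0.1412]
tool_rot: [0.615, 0.789, -0.0, -0.0]
ft_force: [-0.4, -0.8, -2.2]
grip_width: 0.0444
grasp_force: 62.1
clock: 11.72
eef_pos: [0.5465, 0.1558, 0.1382]
tool_rot: [0.615, 0.789, -0.0, -0.0]
ft_force: [-0.3, 0.3, -2.9]
grip_width: 0.0449
grasp_force: 62.1
```

```bash
python3 -m creep '[[[0,0,1],[0,0,0]],[[0,0,1],[0,0,0]],[[0,0,0],[0,0,0]]]'
```

```text
clock: 12.1
eef_pos: [0.5468, 0.1561, 0.1367]
tool_rot: [0.615, 0.789, 0.0, 0.0]
ft_force: [-0.3, 0.4, -0.7]
grip_width: 0.0448
grasp_force: 62.2
```

```bash
python3 -m creep '[[[0,0,1],[0,0,0]],[[0,0,1],[0,0,0]],[[0,0,0],[0,0,0]]]'
```

```text
clock: 12.48
eef_pos: [0.5471, 0.1562, 0.1354]
tool_rot: [0.614, 0.789, 0.001, 0.001]
ft_force: [-1.3, 1.3, 4.6]
grip_width: 0.0445
grasp_force: 62.9
```

The plug is pressing on the pins. I'll turn it about its own axis, which lies 1.8 mm off the TCP.

```bash
for i in 1 2; do python3 -m creep '[[[0,-0.18,0],[0,0,-0.1]],[[0,-0.18,0],[0,0,-0.1]]]' | grep -E "eef|force|rot"; done; python3 -c "
from h import *;print(bot.get_obs()['ft_torque'])"
```

```text
eef_pos: [0.5459, 0.1554, 0.1334]
tool_rot: [0.532, 0.847, -0.001, -0.0]
ft_force: [0.8, 0.7, -3.3]
grasp_force: 62.2
eef_pos: [0.5456, 0.155, 0.1334]
tool_rot: [0.446, 0.895, -0.001, -0.0]
ft_force: [-1.5, 1.5, -1.1]
grasp_force: 62.1
[ 0.23361737  0.16849034 -1.88466418]
```

The z dropped and a torque built up, so the keyways have caught the pins and I've overshot. I'll back off a little and press.

```bash
python3 -m creep '[[[0,0.18,0],[0,0,0.1]],[[0,0,0],[0,0,0]]]' | grep -E "eef|force|rot";python3 -c "
from h import *;print(bot.get_obs()['ft_torque'])"; python3 -m creep '[[[0,0,1.5],[0,0,0]],[[0,0,1.5],[0,0,0]],[[0,0,0],[0,0,0]]]' | grep -E "eef|force|rot"; python3 -c "
from h import *;print(bot.get_obs()['ft_torque'])"
```

```text
eef_pos: [0.5455, 0.1554, 0.1333]
tool_rot: [0.49, 0.872, -0.001, -0.001]
ft_force: [-0.2, 0.2, -3.9]
grasp_force: 62.0
[ 0.13577508  0.02091044 -0.06355262]
eef_pos: [0.546, 0.1557, 0.1315]
tool_rot: [0.49, 0.872, 0.0, 0.0]
ft_force: [-0.5, -0.1, -0.2]
grasp_force: 62.2
[ 0.11777088  0.27058845 -0.0745113 ]
```

```bash
for i in 1 2; do python3 -m creep '[[[0,0,1.5],[0,0,0]],[[0,0,1],[0,0,0]],[[0,0,0],[0,0,0]]]' | grep -E "eef|force|rot"; done; python3 -c "
from h import *;print(bot.get_obs()['ft_torque'])"
```

```text
eef_pos: [0.5462, 0.1557, 0.1296]
tool_rot: [0.49, 0.872, 0.0, 0.0]
ft_force: [-3.0, -0.3, 4.9]
grasp_force: 62.4
eef_pos: [0.5462, 0.1557, 0.1273]
tool_rot: [0.49, 0.872, 0.0, 0.0]
ft_force: [-4.3, 0.4, 7.4]
grasp_force: 62.6
[-0.03923061  0.72907182 -0.07929921]
```

```bash
for i in 1 2; do python3 -m creep '[[[0,0,1],[0,0,0]],[[0,0,1],[0,0,0]],[[0,0,0],[0,0,0]]]' | grep -E "eef|force|rot"; done; python3 -c "
from h import *;print(bot.get_obs()['ft_torque'])"
```

```text
eef_pos: [0.5462, 0.1557, 0.1256]
tool_rot: [0.49, 0.872, 0.001, 0.0]
ft_force: [-4.0, 0.0, 8.5]
grasp_force: 62.8
eef_pos: [0.5462, 0.1558, 0.1254]
tool_rot: [0.49, 0.872, 0.001, 0.001]
ft_force: [-7.6, -1.1, 17.6]
grasp_force: 64.3
[-0.37320834  1.71774486 -0.13883351]
```

```bash
python3 off.py; python3 - <<'E'
from h import *
np.set_printoptions(precision=4,suppress=True)
o=bot.get_obs();p=vision.camera("wrist");print(o["clock"],o["eef_pos"])
cv2.imwrite("pics/w4.png",p["image"])
E
```

```text
(array([   5,  600, 7293, 2838,  559,  525,  482,  415,  285,  760,  330,
        193,  191,  168,  151,  141,  136, 1431, 3076]), array([-0.045, -0.04 , -0.035, -0.03 , -0.025, -0.02 , -0.015, -0.01 ,
       -0.005, -0.   ,  0.005,  0.01 ,  0.015,  0.02 ,  0.025,  0.03 ,
        0.035,  0.04 ,  0.045,  0.05 ]))
cap z -0.03291547808848065 7073 [ 0.0003  0.     -0.033 ] [-0.0241 -0.022  -0.0357] [ 0.0211  0.022  -0.0299] ((-0.0007897283066995442, 0.0010109047871083021), 0.024161646142601967)
cap tilt [ 0.0284  0.0004 -0.033 ]
0.026 1576 [-0.0015 -0.    ] 0.0010729385540919946 0.043083439019633324
0.023 1512 [-0.0016  0.    ] 0.0003872860191037743 -0.0009648192573182557
15.15 [0.5462 0.1558 0.1254]
```

View pics/w4.png

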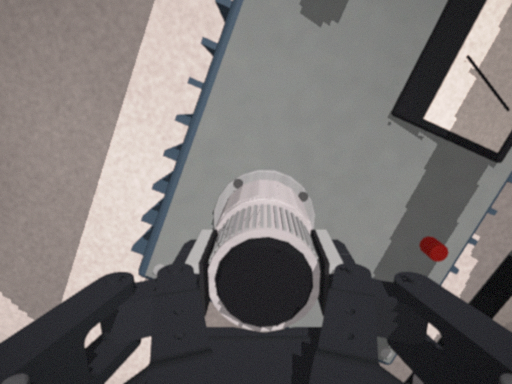

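The skirt rests on the flange around (264,200) with no gap. The cap hasn't slipped in the hand, and the underside reads at flange height. I'll do a steady check and hand it in.

```bash
python3 -m creep '[[[0,0,0.3],[0,0,0]],[[0,0,0],[0,0,0]],[[0,0,0],[0,0,0]]]' && python3 -c "
from workcell import workorder;print(workorder.job_done())"
```

```text
clock: 15.58
eef_pos: [0.5462, 0.1558, 0.1254]
tool_rot: [0.49, 0.872, 0.001, 0.001]
ft_force: [-7.1, -0.8, 18.7]
grip_width: 0.0441
grasp_force: 64.3
the job is handed in; nothing more can be done
None
```

The plug is on the socket, turned onto its pins, and held pushed home on the flange with about 19 N; I handed the job in at about 15.6 s, and no verdict came back.

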